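Turn a mosaic plaque face up against a fence

ROBOT

A 6-joint arm with a two-finger parallel gripper is mounted at the origin on the work surface. World frame = base frame: x ahead of the robot, y to its left, z up, the work surface at z = 0. Lengths are in mm, angles in rad, forces in N, time in s.
With the tool pointing down it reaches from about 300 to 875 mm from the base axis. Payload 4.2 kg.
Tool frame: the origin (TCP) lies at the very end of the fingers, on their centre line; the grasp point (between the pads) lies 19 mm behind it; z points along the fingers, y is the line along which they close (so a half turn about z gives the same grasp; the last joint's range is limited). The gripper opens to 85 mm and grips with 20 to 120 N. Pads are 22 mm wide; open, the fingers measure 114 mm over their backs; the gripper's body (76 mm by 85 mm) begins 54 mm behind the grasp point. The pads swing forward as they close: fully open they stand 13 mm farther back than shut.
Start: joints at [1.17, 0.32, 1.565, -0, 1.257, -0.02], TCP at [213.709, 533.826, 231.338] pointing down, gripper open.
Joint ranges: [-3.11, 3.11], [-0.84, 2.01], [0.21, 2.61], [-1.34, 4.49], [0.05, 2.63], [-2.56, 2.56]. Speed limits (rad/s): [2.57, 2.57, 3.14, 3.14, 3.14, 3.14].

INTERFACE

Orientations are given as a rotation vector (axis times angle).
In Python, from bench import r, optics, job gives the robot as it stands. The module is installed in compiled form; this text tells all that it offers.
- The arm moves only by the shell command python3 -m creep 'ROWS'. ROWS is a JSON object of lists of equal length, an entry for each row: "travel": the shift along the tool's x, y, z in units of 0.5 m (1.0 is 0.5 m), a list of three; "twist": the turn about the tool's z in units of 0.5 rad (1.0 is 0.5 rad); "grip": the gripper's target within -1 to 1 (fully open at 1, half-way at 0, shut at -1). A call has 1 to 20 rows; each row is the pose to reach, as a shift and turn from the pose commanded when the call began, along the tool's axes at that moment; what a row does not reach only later rows make up. A row lasts 1/8 s, in which the tool goes at most 62.5 mm and 10.7 degrees, less where a joint would pass 70% of its speed; a pose out of reach is approached as far as the arm can. A call with a number of a shift or a turn outside -1 to 1 is refused whole. A call with a gripper value outside its range is refused whole. The fingers move at their own pace and stop on an object; the grip force is fixed at half the most. Time passes only in rows, so rows that repeat a pose let the fingers close. It gives the time, the measured TCP pose, the force, the opening and the grip force at its end, in the units of the state.
- r.get_obs(): the state, without advancing time (a new reading comes with each control period).
- optics.camera(name): name is "side" or "top"; returns the picture (384x512x3 uint8, blue, green, red); there is no depth.
- optics.camera_info(name): a dict with "mtx" (3x3 intrinsics, pixels), "rvec" (rotation vector, rad) and "tvec" (3), from world to camera coordinates, as OpenCV has them. Camera axes: x right, y down, z forward; pixel columns grow to the right and rows downward; lengths in mm; the calibration is good to about 2 mm. A picture is of the moment at which its call begins. camera_info takes no time and is no camera call.
- job.hand_in(): hands the job in; it is judged then, once.
The state is a dict: "time_s": time; "joint_positions": joint angles; "qd": joint speeds; "tau": joint torques, N m; "tcp_pos": TCP position; "eef_rot": TCP orientation; "ft_force": force on the tool from outside, world axes, zero at the start; "wrist_torque": the same for the moment, N m; "finger_gap": finger opening in mm; "gripper_force": force on a finger pad.
Only numpy, scipy, OpenCV 4.12 (cv2) and the standard library are available. Lean on these libraries where they do the work, as an engineer would, in place of code of your own. Each camera call takes 0.05 s, during which the arm holds its last target. There are 200 camera calls.

TASK

The small mosaic plaque lies face down on the rubber mat of the turning board, its ribbed cement back up. Without gripping or lifting it, push it gently with the fingertips along the mat against the sloping metal fence until it tips up and leans there on its own edge, then push its upper edge back from behind the fence so that it falls over and ends lying flat on the mat, mosaic face up. Leave the pot, the glue bottle and the bowl where they stand.

Things in the scene. Friction and masses are not known exactly. Their poses are not given: they have to be found in the camera images.
- board: the turning board, fixed: plywood base 235 x 180 mm, on it a grippy black rubber mat (top 10 mm above the table) and a straight smooth, slippery aluminium fence 160 mm long. Origin at table height under the middle of the fence's foot line; x across the board, from the mat towards and past the fence, y along the fence, z up. The mat covers x from -175 to 0 mm, y from -85 to 85 mm
- fence_foot (a point): middle of the fence's foot line, where its front meets the mat's top (10 mm above the table)
- fence_top (a point): middle of the fence's top front edge, 24 mm past the foot line in the board's x and 44 mm above the table: the fence, a 5 mm plate, leans back from the mat at 55 degrees to it. Behind it, beyond the board's x = 30 mm, all is lower than 30 mm above the table
- plaque: a loose cement slab 80 x 64 x 10 mm, about 0.12 kg, one face ribbed bare cement, the other set with mosaic. Origin: centre of the mosaic face; x along the length, y the width, z out of the ribbed back (up at the start). It starts flat, +x within 15 degrees of the board's x, leading edge 15 to 60 mm from the fence. Leaning on the fence it reaches 65 mm above the mat
- plaque_center (a point): the middle of the slab, 5 mm inside both faces
- plaque_near_edge (a point): middle of the plaque's short edge at its -x end (away from the fence at the start), at half thickness
- plaque_far_edge (a point): middle of the plaque's short edge at its +x end (towards the fence at the start), at half thickness
- pot: bystander: a closed mosaic-covered cement pot, 88 mm in diameter, 75 mm high, loose; origin at the centre of its underside
- glue: bystander: a white glue bottle, 52 mm in diameter, 130 mm high, loose; origin at the centre of its underside
- grout_bowl: bystander: a grey plastic bowl, 100 mm in diameter, 45 mm high, loose; origin at the centre of its underside
Mind the look-alikes: they are no part of the job. What is meant by the plaque is not yellow, and is the smaller of those in its own colour.

How it is judged:
By the outcome, as a careful person would: the job done as asked, in the order asked, and still so for the second after the job is handed in, with the robot touching nothing.
It also fails if it takes over 58 s, if anything falls off the work surface, if the arm or the gripper's body presses on something with over 40 N, if the wrist force passes 120 N, or if a joint passes its speed limit or range.

## Working session

There is one attempt and no reset: what is moved stays moved. The work goes in short steps, Python scripts to look and compute and a shell command to move; the robot and the scene stay as the last step left them, time stands still between calls to the robot, and variables do not carry over. Pictures are saved under pics/ and viewed, at most 10 in all, crops included, and the job is handed in when it is done.

```bash
mkdir -p pics
python3 - <<'E'
from bench import r,optics
import cv2,numpy as np
for n in("top","side"):
    cv2.imwrite(f"pics/{n}0.png",optics.camera(n)); i=optics.camera_info(n)
    R=cv2.Rodrigues(np.array(i["rvec"]))[0]; print(n,np.round(-R.T@np.array(i["tvec"]).ravel()),np.round(R,2).tolist(),i["mtx"])
print(r.get_obs())
E
```

```text
top [352.  49. 954.] [[0.08, -1.0, -0.01], [-0.97, -0.08, -0.21], [0.21, 0.02, -0.98]] [[451.01692313   0.         249.27271238]
 [  0.         451.01692313 196.8303222 ]
 [  0.           0.           1.        ]]
side [ 329. -776.  776.] [[0.97, -0.25, -0.01], [-0.17, -0.62, -0.76], [0.18, 0.74, -0.65]] [[479.71193256   0.         257.41163326]
 [  0.         479.71193256 196.61769487]
 [  0.           0.           1.        ]]
{'time_s': 0.1, 'joint_positions': array([ 1.16999003e+00,  3.20227801e-01,  1.56554797e+00, -1.14952032e-05,
        1.25740157e+00, -2.00023310e-02]), 'qd': array([-0.00083866, -0.00147328, -0.00382565, -0.00043355, -0.00036796,
        0.00114613]), 'tau': array([-1.31776069e-03, -4.16412234e+01, -2.34705162e+01, -1.04849921e-04,
        4.96092674e-03,  1.09433256e-05]), 'tcp_pos': array([213.54717526, 533.41940793, 230.5699517 ]), 'eef_rot': array([-5.94491540e-01, -3.08450417e+00,  2.43765530e-03]), 'ft_force': array([ 0.08574661, -0.23367114,  0.20237069]), 'wrist_torque': array([-0.02960558,  0.00803382, -0.0207096 ]), 'gripper_force': 0.0, 'finger_gap': 85.49126466668963}
```

View pics/top0.png

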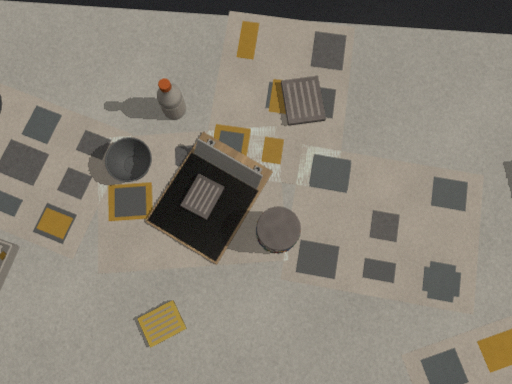

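View pics/side0.png

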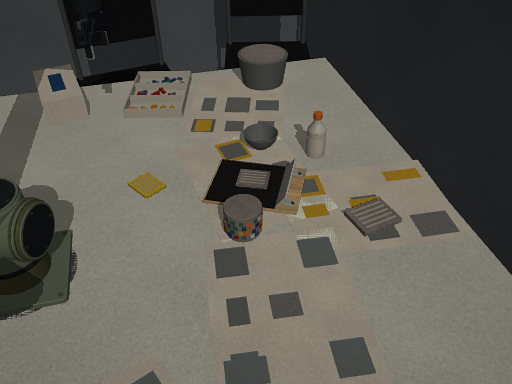

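Top view: three ribbed slabs could be taken for the plaque. They are a grey one on the mat (203,196), a larger grey one off the board (303,100) and a yellow one (162,323). I choose the small grey one on the mat and check it in a crop.

```bash
cat > h.py <<'E'
import cv2,numpy as np
from bench import r,optics
def ray(n,p):
    i=optics.camera_info(n);R=cv2.Rodrigues(np.array(i["rvec"]))[0];t=np.array(i["tvec"]).ravel()
    d=R.T@np.linalg.inv(i["mtx"])@np.array([p[0],p[1],1.]);return -R.T@t,d
def onplane(n,p,z):
    c,d=ray(n,p);return c+d*(z-c[2])/d[2]
def proj(n,P):
    i=optics.camera_info(n);return cv2.projectPoints(np.array(P,float).reshape(-1,3),np.array(i["rvec"]),np.array(i["tvec"]),np.array(i["mtx"]),None)[0].reshape(-1,2)
E
python3 - <<'E'
from h import *
a=cv2.imread("pics/top0.png");s=cv2.imread("pics/side0.png")
c=cv2.resize(a[125:270,135:285],None,fx=4,fy=4,interpolation=cv2.INTER_CUBIC)
c=cv2.convertScaleAbs(c,alpha=1.5)
cv2.imwrite("pics/crop0.png",c)
g=cv2.cvtColor(a,cv2.COLOR_BGR2GRAY)
m=(g<35).astype(np.uint8)*255
m[:125]=0;m[270:]=0;m[:,:140]=0;m[:,275:]=0
for nm,mm in(("mat",m),):
    cs=cv2.findContours(mm,cv2.RETR_EXTERNAL,cv2.CHAIN_APPROX_NONE)[0];k=max(cs,key=cv2.contourArea)
    h=cv2.convexHull(k);q=cv2.boxPoints(cv2.minAreaRect(k));print(cv2.contourArea(k),q.tolist())
    W=np.array([onplane("top",p,10) for p in q]);print(np.round(W),[np.linalg.norm(W[i]-W[i-1]) for i in range(4)])
# plaque: bright blob inside the mat
p=(g>45).astype(np.uint8);w=np.zeros_like(p);w[165:228,175:230]=1
p=cv2.morphologyEx(p*w,cv2.MORPH_CLOSE,np.ones((5,5)))
cs=cv2.findContours(p,cv2.RETR_EXTERNAL,cv2.CHAIN_APPROX_NONE)[0];k=max(cs,key=cv2.contourArea)
q=cv2.boxPoints(cv2.minAreaRect(k));print(q.tolist())
W=np.array([onplane("top",x,20) for x in q]);print(np.round(W),W.mean(0),[np.linalg.norm(W[i]-W[i-1]) for i in range(4)])
E
```

```text
6017.0 [[148.02938842773438, 219.61764526367188], [189.58822631835938, 150.35293579101562], [257.0882263183594, 190.85293579101562], [215.52938842773438, 260.1176452636719]]
[[492. 281.  10.]
 [652. 210.  10.]
 [572.  55.  10.]
 [418. 130.  10.]] [np.float64(168.07580893217232), np.float64(175.246452666524), np.float64(173.8110350203507), np.float64(171.529046977901)]
[[179.43399047851562, 205.01885986328125], [197.97171020507812, 171.65093994140625], [224.80191040039062, 186.55661010742188], [206.26419067382812, 219.92453002929688]]
[[527. 216.  20.]
 [603. 185.  20.]
 [574. 124.  20.]
 [499. 157.  20.]] [550.77467243 170.6378132   20.        ] [np.float64(65.71136309339043), np.float64(82.09260441194795), np.float64(66.78987772117128), np.float64(81.43546688682562)]
```

View pics/crop0.png

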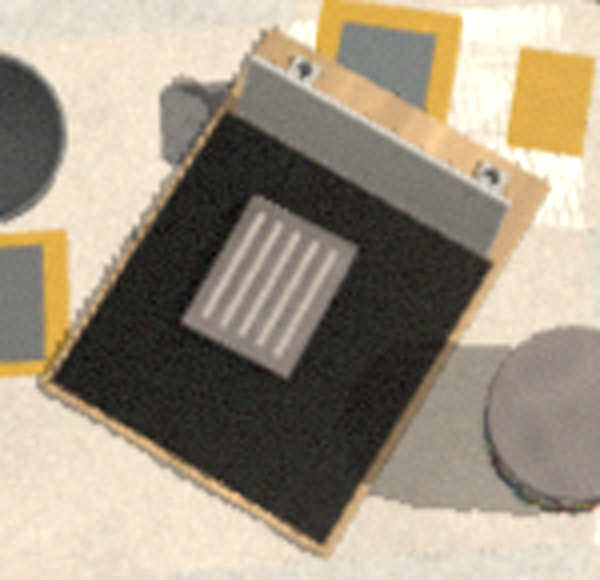

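The crop shows the small grey ribbed plaque on the mat. Crop corners are at about (257,195), (357,243), (290,380) and (182,323), and measure 82 x 66 mm, so it is the right one. The foot line runs (222,112) to (492,262). The fence lies beyond it, up-image.

Run:
```python
from h import *
cp=lambda u,v:(u/4+135-.4,v/4+125-.4)
W=np.array([onplane("top",cp(*p),10)[:2] for p in [(222,112),(492,262),(325,545),(52,382)]])
print(np.round(W,1),[round(np.linalg.norm(W[i]-W[(i+1)%4]),1) for i in range(4)])
d1=W[0]-W[1];d2=W[0]-W[3];d3=W[1]-W[2]
ang=lambda d:np.degrees(np.arctan2(d[1],d[0]))
print(ang(d1)-90,ang(d2),ang(d3))
T=np.array([onplane("top",cp(*p),44)[:2] for p in [(250,60),(508,203)]]);print("fence top",T,ang(T[0]-T[1])-90,np.linalg.norm(T[0]-T[1]))
th=np.radians((2*(ang(d1)-90)+ang(d2)+ang(d3)+(ang(T[0]-T[1])-90))/5);bx=np.array([np.cos(th),np.sin(th)]);by=np.array([-bx[1],bx[0]])
c=W.mean(0);foot=(c+bx*87.5+W[:2].mean(0)+T.mean(0)-24*bx)/3;print("th",np.degrees(th),"foot est",c+bx*87.5,W[:2].mean(0),T.mean(0)-24*bx,foot)
P=np.array([onplane("top",cp(*p),20)[:2] for p in [(257,195),(357,243),(290,380),(182,323)]])
print("plaque in board",np.round([((p-foot)@bx,(p-foot)@by) for p in P],1),P.mean(0))
tcp=r.get_obs()["tcp_pos"];R=cv2.Rodrigues(r.get_obs()["eef_rot"])[0];print(R.round(4))
print("tool in board",(tcp[:2]-foot)@bx,(tcp[:2]-foot)@by)
# side check
print(proj("side",[np.r_[foot,10],np.r_[foot+bx*24,44],np.r_[P.mean(0),20]]))
np.savez("f.npz",foot=foot,bx=bx,by=by)
```

```text
[[647.  208. ]
 [574.2  54.2]
 [416.8 129.5]
 [491.  282.1]] [np.float64(170.2), np.float64(174.5), np.float64(169.7), np.float64(172.7)]
-25.33202950638544 -25.39806985452158 -25.57161778207058
fence top [[666.32268618 190.50125848]
 [598.39871507  48.03356644]] -25.49029083799627 157.83126789607795
th -25.42480749747186 foot est [611.29280653 130.87679096] [610.61376287 131.09813855] [610.68511284 129.57124156] [610.86389408 130.51539036]
plaque in board [[ -33.1   42. ]
 [ -29.2  -18.1]
 [-110.4  -25.3]
 [-112.7   40. ]] [550.54620283 169.84478547]
[[-9.284e-01  3.717e-01 -6.000e-04]
 [ 3.717e-01  9.284e-01 -1.500e-03]
 [ 0.000e+00 -1.600e-03 -1.000e+00]]
tool in board -531.8136482747988 193.3040763589721
[[279.61720243 186.03980008]
 [289.44442258 176.512765  ]
 [252.79947529 177.48232122]]
```

Board frame is consistent (sides 170 x 173–175 mm). Plaque centre is at board (-71, 10) with about 2° of yaw and a leading gap of about 31 mm. Next I go behind its near edge with the gripper shut and the tool aligned to the board.

```bash
python3 -m creep '{"travel":[[-0.1,-0.056,0],[-0.2,-0.112,0],[-0.3,-0.168,0],[-0.4,-0.224,0],[-0.5,-0.28,0],[-0.6,-0.336,0],[-0.7,-0.39,0],[-0.739,-0.414,0.05],[-0.739,-0.414,0.14],[-0.739,-0.414,0.24],[-0.739,-0.414,0.34],[-0.739,-0.414,0.34],[-0.739,-0.414,0.34]],"twist":[0,0.05,0.126,0.126,0.126,0.126,0.126,0.126,0.126,0.126,0.126,0.126,0.126],"grip":[-1,-1,-1,-1,-1,-1,-1,-1,-1,-1,-1,-1,-1]}'
cat > st.py <<'E'
from h import *
f=np.load("f.npz");o=r.get_obs();d=o["tcp_pos"][:2]-f["foot"];R=cv2.Rodrigues(o["eef_rot"])[0]
print("t",round(o["time_s"],2),"board",round(d@f["bx"],1),round(d@f["by"],1),"z",round(o["tcp_pos"][2],1),"ang err",round(np.degrees(np.arcsin(R[:2,0]@f["by"])),2),"F",o["ft_force"].round(1),"gap",round(o["finger_gap"],1))
E
python3 st.py
```

```text
time_s: 1.72
tcp_pos: [480.9, 204.8, 62.7]
eef_rot: [0.691, 3.063, 0.002]
ft_force: [1.0, 0.7, 0.2]
finger_gap: 0.1
gripper_force: 0.0
t 1.73 board -149.2 11.3 z 62.7 ang err -0.0 F [1.  0.7 0.2] gap 0.1
```

```bash
python3 -m creep '{"travel":[[0,0,0.04],[0,0,0.08],[0,0,0.09],[0,0,0.095],[0,0,0.095]],"twist":[0,0,0,0,0],"grip":[-1,-1,-1,-1,-1]}'; python3 st.py
python3 - <<'E'
from h import *
a=optics.camera("side")[130:230,190:320];b=optics.camera("top")[125:270,135:285]
a=cv2.resize(a,(520,400),interpolation=cv2.INTER_CUBIC);cv2.imwrite("pics/s1.png",cv2.convertScaleAbs(a,alpha=1.5))
E
```

```text
time_s: 2.35
tcp_pos: [480.5, 204.7, 14.9]
eef_rot: [0.691, 3.063, 0.002]
ft_force: [-0.0, -0.5, -0.1]
finger_gap: -0.3
gripper_force: 0.0
t 2.35 board -149.5 11.0 z 14.9 ang err 0.0 F [-0.  -0.5 -0.1] gap -0.3
```

View pics/s1.png

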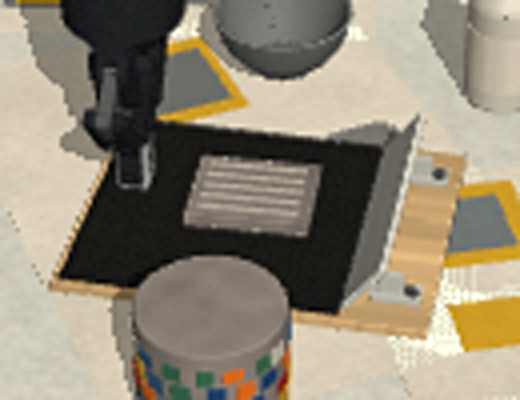

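The finger stands on the mat behind the plaque's near edge (crop (135,170), plaque at (253,195)), about 5 mm up. I lower it 2.5 mm and push halfway.

```bash
python3 -m creep '{"travel":[[0,0,0.005],[-0.02,0,0.005],[-0.04,0,0.005],[-0.05,0,0.005],[-0.06,0,0.005],[-0.07,0,0.005],[-0.08,0,0.005],[-0.09,0,0.005],[-0.1,0,0.005],[-0.11,0,0.005],[-0.12,0,0.005],[-0.13,0,0.005],[-0.14,0,0.005],[-0.15,0,0.005],[-0.16,0,0.005],[-0.17,0,0.005],[-0.17,0,0.005]],"twist":[0,0,0,0,0,0,0,0,0,0,0,0,0,0,0,0,0],"grip":[-1,-1,-1,-1,-1,-1,-1,-1,-1,-1,-1,-1,-1,-1,-1,-1,-1]}'; python3 st.py
python3 - <<'E'
from h import *
a=optics.camera("side")[130:230,190:320];b=optics.camera("top")[125:270,135:285]
k=lambda a:cv2.convertScaleAbs(cv2.resize(a,(390,300),interpolation=cv2.INTER_CUBIC),alpha=1.5)
cv2.imwrite("pics/s2.png",np.hstack([k(a),k(b)]))
E
```

```text
time_s: 4.58
tcp_pos: [557.4, 167.7, 11.4]
eef_rot: [0.691, 3.063, 0.001]
ft_force: [-0.5, 0.2, -0.3]
finger_gap: -0.1
gripper_force: 0.0
t 4.58 board -64.2 10.6 z 11.4 ang err 0.02 F [-0.5  0.2 -0.3] gap -0.1
```

View pics/s2.png

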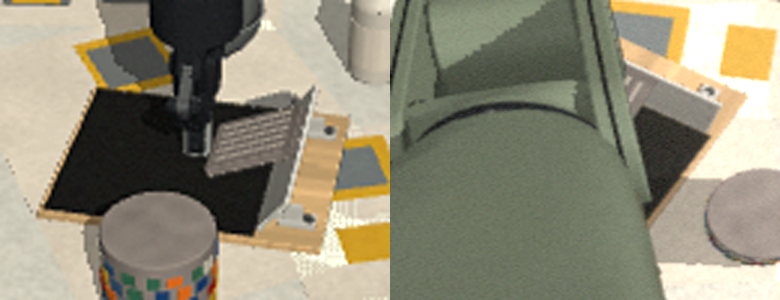

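The plaque is tilting up the fence, square to it (left crop: far edge at (300,125), near edge at (215,165)). I continue slowly.

```bash
python3 -m creep '{"travel":[[-0.008,0,-0.001],[-0.016,0,-0.001],[-0.024,0,-0.001],[-0.032,0,-0.001],[-0.04,0,-0.001],[-0.047,0,-0.001],[-0.054,0,-0.001],[-0.06,0,-0.001],[-0.066,0,-0.001],[-0.07,0,-0.001],[-0.074,0,-0.001],[-0.078,0,-0.001],[-0.078,0,-0.001]],"twist":[0,0,0,0,0,0,0,0,0,0,0,0,0],"grip":[-1,-1,-1,-1,-1,-1,-1,-1,-1,-1,-1,-1,-1]}'; python3 st.py;  python3 - <<'E'
from h import *
a=optics.camera("side")[110:230,190:346]
cv2.imwrite("pics/s3.png",cv2.convertScaleAbs(cv2.resize(a,None,fx=4,fy=4,interpolation=cv2.INTER_CUBIC),alpha=1.5))
E
```

```text
time_s: 6.3
tcp_pos: [592.1, 151.0, 11.9]
eef_rot: [0.691, 3.064, 0.0]
ft_force: [0.5, -0.1, -0.5]
finger_gap: -0.2
gripper_force: 0.2
t 6.3 board -25.8 10.5 z 11.9 ang err 0.01 F [ 0.5 -0.1 -0.5] gap -0.2
```

View pics/s3.png

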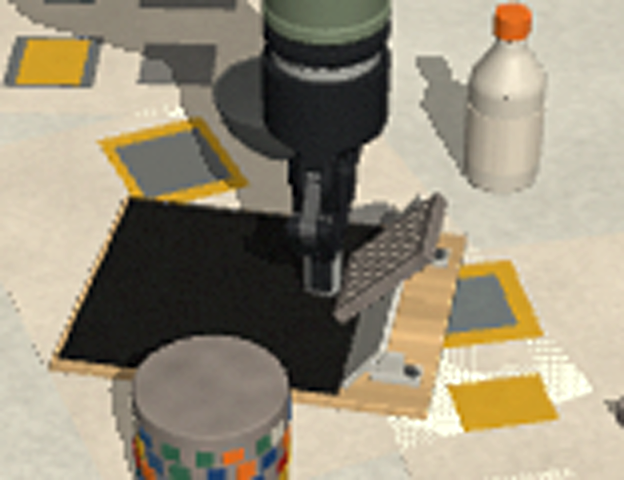

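The plaque is almost up, leaning at roughly 45–50° (top edge at (437,200), lower edge at (340,312)). I push the last few mm until there is a slight force.

```bash
python3 -m creep '{"travel":[[-0.003,0,0],[-0.006,0,0],[-0.008,0,0],[-0.01,0,0],[-0.012,0,0],[-0.012,0,0]],"twist":[0,0,0,0,0,0],"grip":[-1,-1,-1,-1,-1,-1]}'; python3 st.py; python3 -m creep '{"travel":[[-0.0016,0,0],[-0.0032,0,0],[-0.0032,0,0]],"twist":[0,0,0],"grip":[-1,-1,-1]}'; python3 st.py
```

```text
time_s: 7.1
tcp_pos: [597.4, 148.5, 11.8]
eef_rot: [0.691, 3.064, 0.0]
ft_force: [0.0, 0.8, -0.1]
finger_gap: 0.1
gripper_force: 0.3
t 7.1 board -19.9 10.4 z 11.8 ang err 0.0 F [ 0.   0.8 -0.1] gap 0.1
time_s: 7.48
tcp_pos: [598.8, 147.8, 11.8]
eef_rot: [0.691, 3.064, 0.0]
ft_force: [-0.6, -0.4, 0.2]
finger_gap: 0.3
gripper_force: 0.4
t 7.47 board -18.3 10.4 z 11.8 ang err 0.0 F [-0.6 -0.4  0.2] gap 0.3
```

```bash
for i in 1 2; do python3 -m creep '{"travel":[[-0.0016,0,0],[-0.003,0,0],[-0.003,0,0]],"twist":[0,0,0],"grip":[-1,-1,-1]}' | grep ft; python3 st.py;done
python3 - <<'E'
from h import *
f=np.load("f.npz")
a=optics.camera("side")[110:230,190:346]
cv2.imwrite("pics/s4.png",cv2.convertScaleAbs(cv2.resize(a,None,fx=4,fy=4,interpolation=cv2.INTER_CUBIC),alpha=1.5))
# expected top-edge corners if leaning flush (ribbed side top edge), board (46-8,y,75+6)
B=lambda x,y,z:np.r_[f["foot"]+x*f["bx"]+y*f["by"],z]
print((proj("side",[B(46,-22,75.5),B(46,42,75.5),B(37.7,-22,81),B(0,-22,10),B(-8,-22,15.7)])-[190,110])*4)
E
```

```text
ft_force: [-3.7, 3.2, 1.6]
t 7.85 board -17.9 10.3 z 11.7 ang err 0.02 F [-3.7  3.2  1.6] gap 0.0
ft_force: [-6.7, 5.2, 2.5]
t 8.22 board -17.8 10.3 z 11.7 ang err 0.04 F [-6.7  5.2  2.5] gap 0.1
[[430.62279874 250.77395472]
 [444.0149287  189.69013966]
 [417.28018058 241.93664394]
 [352.88259652 325.86271443]
 [340.4194037  317.33953657]]
```

View pics/s4.png

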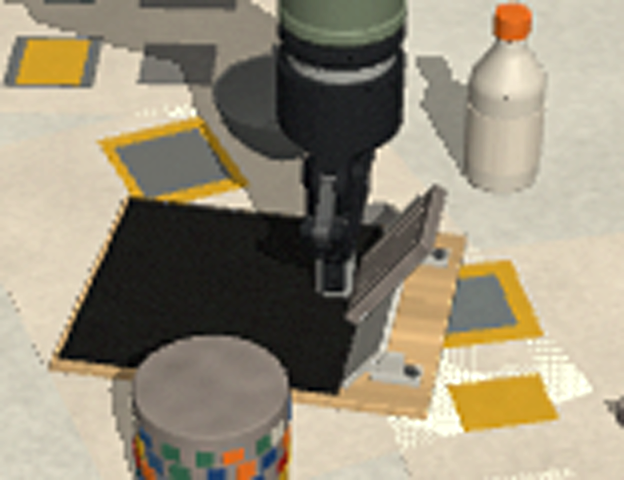

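Force rose to about 8 N with the finger face stopped at the expected place. The plaque leans flush on the fence (top edge (437,190) against a predicted (444,190)). I back off, lift, and check that it stands on its own and that the bottle is clear.

```bash
python3 -m creep '{"travel":[[0.01,0,0],[0.03,0,0],[0.06,0,0],[0.1,0,0],[0.1,0,-0.1],[0.1,0,-0.2],[0.1,0,-0.3],[0.1,0,-0.3]],"twist":[0,0,0,0,0,0,0,0],"grip":[-1,-1,-1,-1,-1,-1,-1,-1]}' | grep tcp; python3 st.py
python3 - <<'E'
from h import *
f=np.load("f.npz")
for n,p,z in(("top",(176,115),0),("side",(316,157),0),("top",(165,85),130),("side",(318,115),130)):
    d=onplane(n,p,z)[:2]-f["foot"];print(n,d@f["bx"],d@f["by"])
a=optics.camera("side")[110:230,190:346]
cv2.imwrite("pics/s5.png",cv2.convertScaleAbs(cv2.resize(a,None,fx=4,fy=4,interpolation=cv2.INTER_CUBIC),alpha=1.5))
E
```

```text
tcp_pos: [557.7, 169.2, 166.3]
t 9.28 board -64.6 12.1 z 166.3 ang err -0.04 F [-0.1  0.  -0.6] gap 0.1
top 61.3894112352257 162.49265634085845
side 77.03802781071384 157.30727574231034
top 68.96205979249413 167.6550136501041
side 72.62155029013563 162.3124821386083
```

View pics/s5.png

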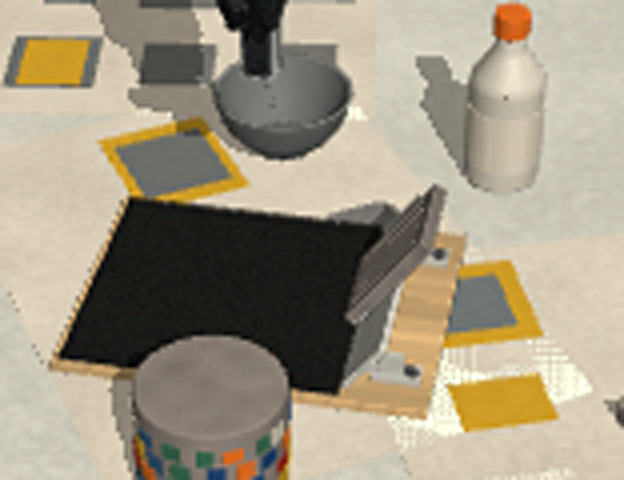

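The plaque leans by itself with the robot clear. The bottle is about 150 mm away along the fence, so the path is free. I go over and down behind the fence.

```bash
python3 -m creep '{"travel":[[-0.08,0,0],[-0.16,0,0],[-0.24,0,0],[-0.31,0,0],[-0.31,0,0],[-0.31,0,0.08],[-0.31,0,0.15],[-0.31,0,0.2],[-0.31,0,0.21],[-0.31,0,0.21],[-0.31,0,0.21]],"twist":[0,0,0,0,0,0,0,0,0,0,0],"grip":[-1,-1,-1,-1,-1,-1,-1,-1,-1,-1,-1]}' | grep tcp; python3 st.py
```

```text
tcp_pos: [696.7, 101.8, 58.2]
t 10.7 board 89.9 10.9 z 58.2 ang err -0.01 F [ 0.7 -0.   0.2] gap 0.2
```

```bash
python3 -m creep '{"travel":[[0.02,0,0.005],[0.04,0,0.005],[0.055,0,0.005],[0.065,0,0.005],[0.073,0,0.005],[0.081,0,0.005],[0.089,0,0.005],[0.097,0,0.005],[0.105,0,0.005],[0.113,0,0.005],[0.121,0,0.005],[0.129,0,0.005],[0.137,0,0.005],[0.137,0,0.005]],"twist":[0,0,0,0,0,0,0,0,0,0,0,0,0,0],"grip":[-1,-1,-1,-1,-1,-1,-1,-1,-1,-1,-1,-1,-1,-1]}' | grep tcp; python3 st.py
python3 - <<'E'
from h import *
a=optics.camera("side")[110:230,190:346]
cv2.imwrite("pics/s6.png",cv2.convertScaleAbs(cv2.resize(a,None,fx=4,fy=4,interpolation=cv2.INTER_CUBIC),alpha=1.5))
E
```

```text
tcp_pos: [634.0, 131.0, 54.3]
t 12.45 board 20.7 10.4 z 54.3 ang err -0.01 F [ 0.1 -0.9 -0.2] gap -0.1
```

View pics/s6.png

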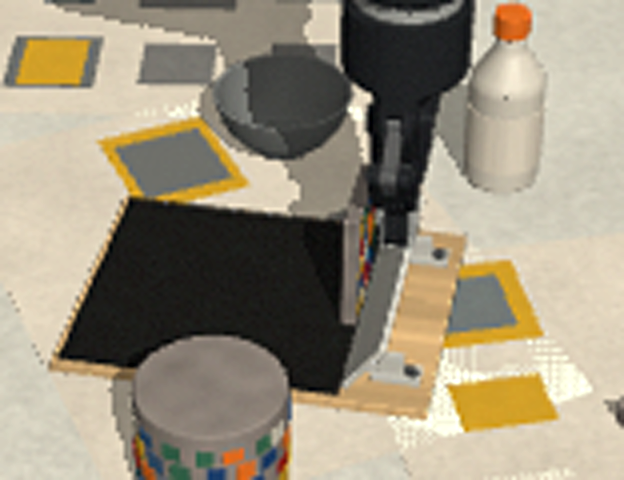

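The plaque stands about upright (x≈350, mosaic facing the fence). I keep pushing gently until it falls, then withdraw upwards.

```bash
python3 -m creep '{"travel":[[0.006,0,0],[0.012,0,0],[0.018,0,0],[0.024,0,0],[0.03,0,0],[0.036,0,0],[0.042,0,0],[0.048,0,0],[0.054,0,0],[0.06,0,0],[0.064,0,0],[0.064,0,0],[0.064,0,0]],"twist":[0,0,0,0,0,0,0,0,0,0,0,0,0],"grip":[-1,-1,-1,-1,-1,-1,-1,-1,-1,-1,-1,-1,-1]}' | grep tcp; python3 st.py
python3 - <<'E'
from h import *
f=np.load("f.npz")
a=optics.camera("side");cv2.imwrite("pics/x.png",a)
# colourful (saturated) pixels on the mat, in board coords
h=cv2.cvtColor(a,cv2.COLOR_BGR2HSV);m=(h[...,1]>110)&(h[...,2]>60)
v,u=np.nonzero(m[155:200,200:300]);w=np.array([onplane("side",(x+200,y+155),20)[:2]-f["foot"] for x,y in zip(u,v)])
b=np.c_[w@f["bx"],w@f["by"]];b=b[(b[:,0]>-130)&(b[:,0]<10)&(abs(b[:,1]-10)<50)];print(len(b),b.min(0),b.max(0),np.percentile(b,[5,50,95],axis=0))
E
```

```text
tcp_pos: [605.5, 144.6, 54.3]
t 14.12 board -10.9 10.4 z 54.3 ang err 0.0 F [ 0.6 -0.6 -0.5] gap 0.1
214 [-86.30382527 -16.52064773] [-16.87461012  40.46250988] [[-82.42591367 -14.22993277]
 [-50.98149719  15.21070611]
 [-19.61513655  37.62647329]]
```

Mosaic colours now cover board x -86…-17 and y -17…40 at plaque-top height, so the plaque has fallen flat. I withdraw clear and check.

```bash
python3 -m creep '{"travel":[[0,0,-0.1],[0,0,-0.2],[0,0,-0.3],[0.1,0,-0.35],[0.2,0.1,-0.35],[0.3,0.2,-0.35],[0.4,0.25,-0.35],[0.4,0.3,-0.35],[0.4,0.3,-0.35],[0.4,0.3,-0.35]],"twist":[0,0,0,0,0,0,0,0,0,0],"grip":[-1,-1,-1,-1,-1,-1,-1,-1,-1,-1]}' | grep tcp; python3 st.py
python3 - <<'E'
from h import *
k=lambda a:cv2.convertScaleAbs(cv2.resize(a,(395,400),interpolation=cv2.INTER_CUBIC),alpha=1.4)
cv2.imwrite("pics/s7.png",np.hstack([k(optics.camera("side")[105:245,190:330]),k(optics.camera("top")[60:275,100:310])]))
E
```

```text
tcp_pos: [489.2, 365.3, 229.1]
t 15.43 board -210.7 159.8 z 229.1 ang err 0.01 F [-0.3  0.4 -0.7] gap 0.3
```

View pics/s7.png

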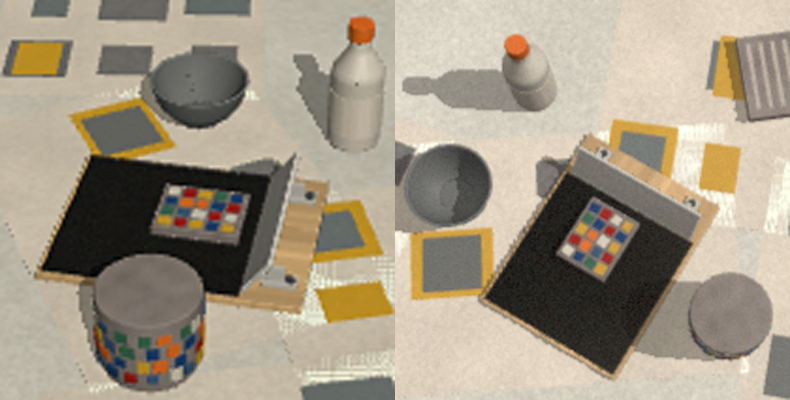

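The plaque lies flat, mosaic up, on the mat (left crop (200,212), right crop (598,238)). Pot, glue and bowl are unmoved and the robot is clear.

```bash
python3 -c "
from bench import job
print(job.hand_in())"
```

```text
the job is handed in; nothing more can be done
None
```

The plaque was pushed up to lean on the fence and then tipped over from behind. It lies flat on the mat, mosaic face up, with the pot, glue and bowl untouched, and the job was handed in at about 16 s on the robot's clock.

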